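# Push a vial carrier round the transfer track and dock it

### The job

On the lab bench, slide the vial carrier along the transfer track and round the bend without jamming it, keeping it down in the channel, until it meets the stop at the far end; press it home there with a steady 10 newtons or so for a second, never forcing it against track and stop with more than 25 newtons in all. Then swing the gate fully shut across the channel behind it and let go. Leave the jar, the cup and the syringe alone.

Things in the scene. Friction and masses are not known exactly. Their poses are not given: they have to be found in the camera images.
- track: Fixed L-shaped track, 8 mm plate (channel floor z = 8 mm). Origin: bend's centre, table level; z up. Channel 44 mm wide, walls 12 mm high, 6 thick. Its middle line: entry leg x = -90 mm (y -194 to 0, runs to +y), quarter bend of radius 90 mm, exit leg y = 90 mm (x from 0, runs to +x). A rubber stop faces -x in the exit leg, x = 121 to 149 mm: set by hand, not measured, find it by feel; it stands fast.
- carrier: Grey plastic carrier, loose in the channel: oblong block with round ends, 72 mm long (its x), 40 wide, 34 high, 0.15 to 0.31 kg, with a capped vial fixed upright in its middle (28 mm across, top 28 mm above the block). Origin: centre of the block, half-way up. It starts in the entry leg, lengthwise; slippery (friction 0.2 to 0.3), 1 to 2 mm of play each side. 
- gate (a joint): Flat steel gate bar, 80 mm long, 10 wide, turning on a post at track x = 40, y = 138 mm; bar 28 to 38 mm above the table. Angle in rad, growing counter-clockwise from above: 0 = open, along track -x; 1.57 = shut, at its end stop, pointing to track -y across the exit leg. Starts between -0.5 and 0.12; light friction, stays where left.
- gate_pin (a point): Upright round steel pin at the free end of the gate bar, 72 mm from the pivot: 10 mm in diameter, standing from the bar (38 mm above the table) up to 68 mm. The point is on its axis, 53 mm above the table. Push it sideways or pinch it to swing the gate.
- jar: Bystander: amber glass jar, 52 mm across, 85 mm tall, on the table in the inside corner of the track. Origin: centre of its underside.
- cup: Bystander: white plastic cup, 64 mm across, 60 mm tall, on the table beside the jar. Origin: centre of its underside.
- syringe: Bystander: clear plastic syringe, 145 mm long, 44 mm over its flange, lying on the table beyond the gate, left of the track. Origin: under its barrel, at table level.

How it is judged:
On the way, in this order (a step that is already met when the one before it is completed fails the run):
1. the carrier has come round the bend and lies straight in the exit leg (x of carrier in the frame of track above 0.025 m and y of carrier in the frame of track between 0.085 and 0.095 m and angle between the x axis of carrier and the x axis of track, either way round below 0.2 rad), for 0.1 s.
2. the carrier is pressed home against the stop with more than 7 N for 0.4 s (x of carrier in the frame of track above 0.082 m and y of carrier in the frame of track between 0.085 and 0.095 m and angle between the x axis of carrier and the x axis of track, either way round below 0.2 rad and contact force between carrier and track above 7 N), for 0.4 s.
3. the gate is swung shut behind it (value of joint gate above 1.4 rad), for 0.2 s.
At the end, for the whole second after the job is handed in: Gate shut (above 1.4 rad); carrier at rest in the exit leg behind it, down on the channel floor (within 5 mm), middle of the block past track x = 80 mm, within 5 mm of the middle line and 0.2 rad of straight (value of joint gate above 1.4 rad and x of carrier in the frame of track above 0.08 m and z of carrier in the frame of track below 0.03 m and y of carrier in the frame of track between 0.085 and 0.095 m and angle between the x axis of carrier and the x axis of track, either way round below 0.2 rad and linear speed of carrier below 0.01 m/s); the robot touches nothing.
It fails at once if the carrier was forced: more than 25 N against track and stop, summed over its contacts (its weight included) (contact force between carrier and track above 25 N).
It fails at once if the carrier was lifted out of the channel (10 mm) (z of carrier in the frame of track above 0.035 m).
It fails at once if the carrier was tipped over 0.3 rad (angle between carrier's own z axis and vertical above 0.3 rad).
It fails at once if the jar, cup or syringe was disturbed (moved over 20 mm) (distance of any of jar, cup, syringe from where it was at the start of the episode above 0.02 m).
It also fails if it takes over 64 s, if anything falls off the work surface, if the arm or the gripper's body presses on something with over 40 N, if the wrist force passes 120 N, or if a joint passes its speed limit or range.

### The arm

A 6-joint arm with a two-finger parallel gripper is mounted at the origin on the work surface. World frame = base frame: x ahead of the robot, y to its left, z up, the work surface at z = 0. Lengths are in m, angles in rad, forces in N, time in s.
With the tool pointing down it reaches from about 0.375 to 0.975 m from the base axis. Payload 3.8 kg.
Tool frame: the origin (TCP) lies at the very end of the fingers, on their centre line; the grasp point (between the pads) lies env.tcp_to_grasp behind it (env.tcp_to_grasp is the distance from the TCP to the grasp point, in m); x points along the fingers, y is the direction in which the jaws open and shut, and the axes are right-handed (so a half turn about x gives the same grasp; the last joint's range is limited). The gripper opens to 85 mm and grips with 20 to 120 N. Pads are 22 mm wide; open, the fingers measure 114 mm over their backs; the gripper's body (76 mm by 85 mm) begins 54 mm behind the grasp point. The pads swing forward as they close: fully open they stand 13 mm farther back than shut.
Start: joints at [-1.178, 0.264, 1.604, -0, 1.274, -0.037], TCP at [0.281, -0.614, 0.231] pointing down, gripper open.
Joint ranges: [-2.63, 2.63], [-0.94, 2.18], [0.31, 2.57], [-1.31, 4.45], [0, 2.66], [-2.55, 2.55]. Speed limits (rad/s): [2.57, 2.57, 3.14, 3.14, 3.14, 3.14].

### API

Orientations are given as a unit quaternion [w, x, y, z].
In Python, from cell import env gives the robot as it stands.
- The arm moves only by the shell command python3 -m inch 'ROWS'. ROWS is JSON, a list of rows, each a list of 3 entries, a list of its own where there are three numbers: the shift along the tool's x, y, z in cm, then the turn about the tool's x in rad, then the gripper's target within -1 to 1 (fully open at 1, half-way at 0, shut at -1). In form: [[[tx, ty, tz], yaw, claw], ...]. A call has 1 to 20 rows; each row is the pose to reach, as a shift and turn from the pose measured when the call began, along the tool's axes at that moment; what a row does not reach only later rows make up. A row lasts 1/10 s, in which the tool goes at most 50 mm and 8.59 degrees, less where a joint would pass 70% of its speed; a pose out of reach is approached as far as the arm can. A call with a gripper value outside its range is refused whole. The fingers move at their own pace and stop on an object; the grip force is fixed at half the most. Time passes only in rows, so rows that repeat a pose let the fingers close. It gives the time, the measured TCP pose, the force and the opening at its end, in the units of the state.
- env.observe(): the state, without advancing time (a new reading comes with each control period).
- env.capture(name): name is "scene" or "top" or "wrist"; returns (picture, depth): 480x640x3 uint8, red, green, blue; 480x640 float32, m along the optical axis (not along the pixel's ray), 0 where there is no reading.
- env.get_calibration(name): a dict with "camera_matrix" (3x3 intrinsics, pixels), "R" (3x3) and "t" (3): a world point X has camera coordinates R X + t. Camera axes: x right, y down, z forward; pixel columns grow to the right and rows downward; lengths in m; the calibration is good to about 2 mm. A picture is of the moment at which its call begins: read the wrist's pose just before it. get_calibration takes no time and is no camera call; for the wrist camera it gives the pose at the moment of the call.
- env.job_done(): hands the job in, once; it reports no verdict.
The state is a dict: "time": time; "joint_pos": joint angles; "qvel": joint speeds; "tau": joint torques, N m; "position": TCP position; "ee_rot": TCP orientation; "ft_force": force on the tool from outside, world axes, zero at the start; "moment": the same for the moment, N m; "opening": finger opening in m.
Only numpy, scipy, OpenCV 4.12 (cv2) and the standard library are available. Lean on these libraries where they do the work, as an engineer would, in place of code of your own. Each camera call takes 0.05 s, during which the arm holds its last target.

## Working session

There is one attempt and no reset: what is moved stays moved. The work goes in short steps, Python scripts to look and compute and a shell command to move; the robot and the scene stay as the last step left them, time stands still between calls to the robot, and variables do not carry over. Pictures are saved under pics/ and viewed, and the job is handed in when it is done.

```bash
ls; mkdir -p pics; python3 - <<'E'
from cell import env
import cv2
print(env.observe(), env.tcp_to_grasp)
for n in ("scene","top"):
    p,d=env.capture(n); cv2.imwrite(f"pics/{n}0.png",p[:,:,::-1])
    print(n,env.get_calibration(n))
E
```

```text
pics
{'time': 0.0, 'joint_pos': array([-1.17791889e+00,  2.64779118e-01,  1.60537203e+00,  1.08820408e-05,
        1.27369857e+00, -3.69223290e-02]), 'qvel': array([-0.00067353,  0.00020357, -0.0003944 ,  0.00100468,  0.00138483,
       -0.00156627]), 'tau': array([ 8.87639289e-04, -5.15105653e+01, -3.67314041e+01,  2.18367268e-04,
        1.28442337e-02,  1.63956247e-05]), 'position': array([ 0.28097324, -0.61293907,  0.2299456 ]), 'ee_rot': array([-0.15000301, -0.69070388, -0.15157509,  0.69097919]), 'ft_force': array([ 0.37105346, -0.63197245,  0.54398185]), 'moment': array([ 0.02878972, -0.0079574 ,  0.01562228]), 'opening': 0.08534742367816102} 0.0187
scene {'camera_matrix': array([[550.35324415,   0.        , 322.16494976],
       [  0.        , 550.35324415, 246.82638991],
       [  0.        ,   0.        ,   1.        ]]), 'R': array([[ 0.7442242 ,  0.66773148,  0.01627896],
       [ 0.3868461 , -0.41103717, -0.82546868],
       [-0.54450017,  0.62063122, -0.56421313]]), 't': array([-0.50800361, -0.17254614,  1.29637229])}
top {'camera_matrix': array([[552.5151263 ,   0.        , 313.25382354],
       [  0.        , 552.5151263 , 240.69671936],
       [  0.        ,   0.        ,   1.        ]]), 'R': array([[-0.09742229, -0.99524236,  0.00124012],
       [-0.97210508,  0.09489016, -0.21449374],
       [ 0.21335558, -0.022102  , -0.97672458]]), 't': array([0.12201907, 0.65517671, 0.7187465 ])}
```

View pics/scene0.png

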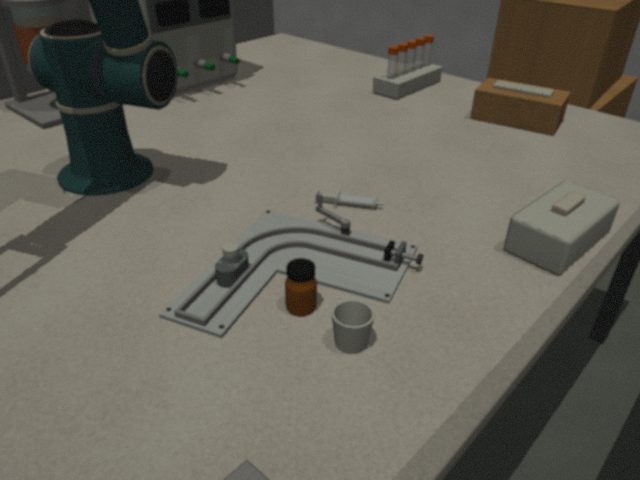

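View pics/top0.png

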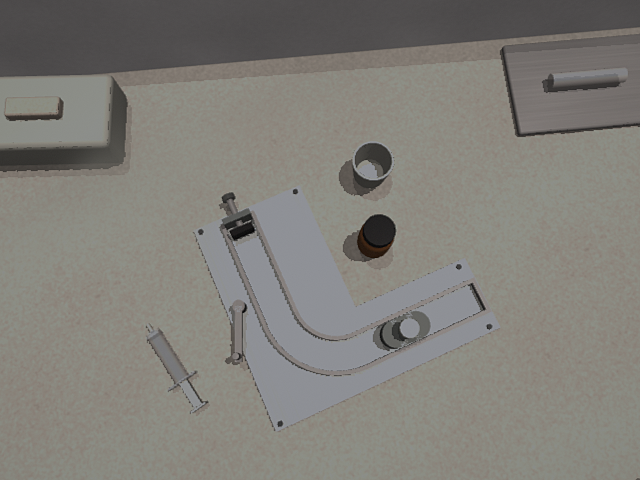

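```bash
cat > h.py <<'E'
from cell import env
import cv2, numpy as np
np.set_printoptions(precision=4,suppress=True)
def ray(cal,uv,z):
    K,R,t=cal["camera_matrix"],cal["R"],cal["t"]
    uv=np.atleast_2d(np.asarray(uv,float))
    d=np.c_[uv,np.ones(len(uv))]@np.linalg.inv(K).T@R
    c=-R.T@t
    return c+d*((z-c[2])/d[:,2])[:,None]
def proj(cal,X):
    X=np.atleast_2d(X); q=(X@cal["R"].T+cal["t"])@cal["camera_matrix"].T
    return q[:,:2]/q[:,2:]
E
python3 - <<'E'
import cv2
p=cv2.imread("pics/top0.png")
c=p[180:440,190:510]
cv2.imwrite("pics/top0z.png",cv2.resize(cv2.convertScaleAbs(c,alpha=1.5),None,fx=2.3,fy=2.3,interpolation=cv2.INTER_CUBIC))
from h import *
p,d=env.capture("top"); np.save("d.npy",d)
for u,v in [(300,260),(250,260),(220,240),(408,328),(390,335),(450,310),(375,228),(238,355),(237,330),(372,150)]: 
    cal=env.get_calibration("top");K=cal["camera_matrix"]
    X=cal["R"].T@(np.linalg.inv(K)@[u,v,1]*d[v,u]-cal["t"]);print(u,v,X)
E
```

```text
300 260 [0.6494 0.0795 0.0083]
250 260 [0.6565 0.1556 0.0104]
220 240 [0.6925 0.1995 0.0095]
408 328 [ 0.5283 -0.0604  0.0718]
390 335 [ 0.5222 -0.0387  0.042 ]
450 310 [ 0.5514 -0.1381  0.0084]
375 228 [ 0.6703 -0.0302  0.0868]
238 355 [0.5148 0.176  0.0686]
237 330 [0.5507 0.1786 0.0408]
372 150 [ 0.8058 -0.0477  0.0367]
```

View pics/top0z.png

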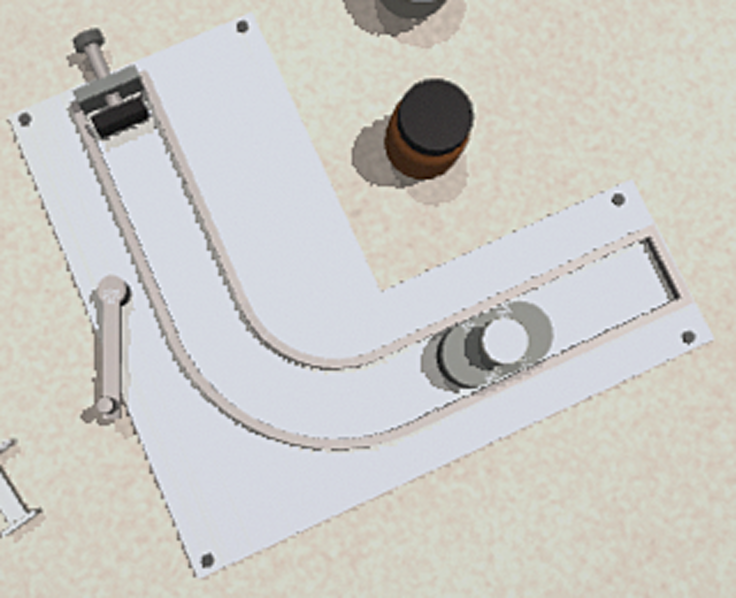

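```bash
cat >> h.py <<'E'
def cloud(cal,d):
    K,R,t=cal["camera_matrix"],cal["R"],cal["t"]
    v,u=np.mgrid[0:480,0:640]
    P=np.stack([u,v,np.ones_like(u)],-1)*d[...,None]
    return (P@np.linalg.inv(K).T-t)@R*1.0 if False else ((np.stack([u,v,np.ones_like(u)],-1)@np.linalg.inv(K).T)*d[...,None]-t)@R
E
python3 - <<'E'
from h import *
d=np.load("d.npy");cal=env.get_calibration("top");X=cloud(cal,d)
z=X[...,2]
h=np.clip(z/0.08,0,1)*255
c=h[180:440,140:510].astype(np.uint8)
cv2.imwrite("pics/hz.png",cv2.applyColorMap(cv2.resize(c,None,fx=2.1,fy=2.1,interpolation=cv2.INTER_NEAREST),cv2.COLORMAP_JET))
E
```

```text
(no output)
```

View pics/hz.png

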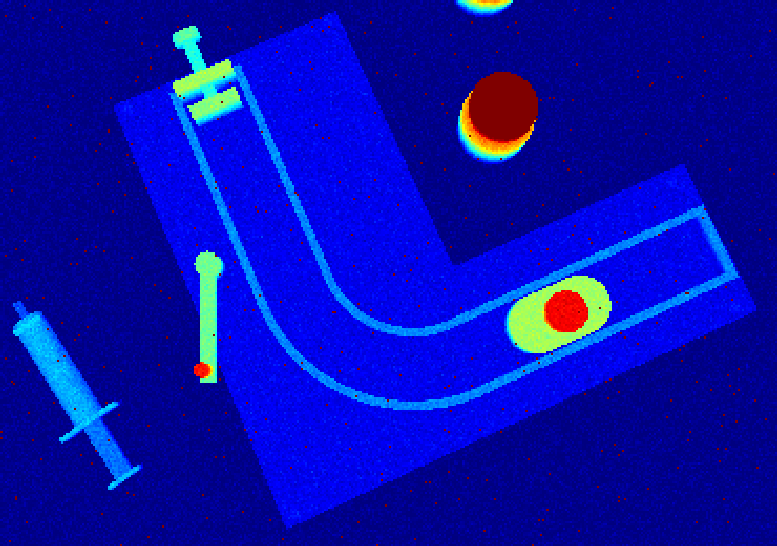

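```bash
cat > loc.py <<'E'
from h import *
from scipy.optimize import least_squares
def tracklocal(p,X): # p: x,y,th
    c,s=np.cos(p[2]),np.sin(p[2]); q=X[:,:2]-p[:2]
    return np.c_[c*q[:,0]+s*q[:,1],-s*q[:,0]+c*q[:,1]]
def dist(L):
    x,y=L[:,0],L[:,1]
    e=np.abs(x+.09); x2=np.abs(y-.09); b=np.abs(np.hypot(x,y)-.09)
    return np.where((x<0)&(y>0),b,np.where(y<=0,e,x2))
E
python3 - <<'E'
from loc import *
d=np.load("d.npy");cal=env.get_calibration("top");X=cloud(cal,d)
m=np.zeros((480,640),bool); m[210:380,220:490]=1
z=X[...,2]
W=X[m&(z>.0165)&(z<.0225)]
print(len(W))
f=lambda p:dist(tracklocal(p,W))-.025
best=None
for th in np.radians([10,20,30]):
  for x0 in (.58,.62,.66):
    for y0 in (.0,.03,.06):
      r=least_squares(f,[x0,y0,th],loss="soft_l1",f_scale=.002)
      if best is None or r.cost<best.cost: best=r
p=best.x; e=f(p); print(p,np.degrees(p[2]),np.median(np.abs(e)),np.mean(np.abs(e)<.004))
np.save("track.npy",p)
# carrier top
B=X[m&(z>.037)&(z<.047)&(np.mgrid[0:480,0:640][1]>360)]; V=X[m&(z>.066)&(z<.074)&(np.mgrid[0:480,0:640][1]>360)&(np.mgrid[0:480,0:640][0]>290)]
for n,Q in(("block",B),("vial",V)):
    L=tracklocal(p,Q); print(n,len(L),np.median(Q[:,2]),np.percentile(L,[1,50,99],axis=0),L.mean(0))
    (c,s,a)=cv2.minAreaRect(L.astype(np.float32)*1000); print(c,s,a)
m2=np.zeros_like(m); m2[290:370,225:250]=1
for n,lo,hi in(("bar",.033,.043),("pin",.062,.073)):
    Q=X[m2&(z>lo)&(z<hi)]; L=tracklocal(p,Q); (c,s,a)=cv2.minAreaRect(L.astype(np.float32)*1000)
    print(n,len(L),np.median(Q[:,2]),c,s,a,L.mean(0),Q.mean(0))
m3=np.zeros_like(m); m3[210:245,225:260]=1
Q=X[m3&(z>.03)&(z<.06)];L=tracklocal(p,Q);print("stop",L.min(0),L.max(0),np.percentile(Q[:,2],[5,50,95]),np.percentile(L[:,0],[2,10]))
E
```

```text
2719
[0.592  0.0313 0.3223] 18.4651969248483 0.0016401540408492107 0.920926811327694
block 962 0.04284722104106371 [[-0.1091 -0.1035]
 [-0.0887 -0.0628]
 [ 0.0413 -0.0343]] [-0.0849 -0.0671]
(-34.810203552246094, -81.17446899414062) (71.35958862304688, 158.26290893554688) 77.67974090576172
vial 317 0.07071793113235962 [[-0.1024 -0.0815]
 [-0.0897 -0.0688]
 [-0.0768 -0.0562]] [-0.0897 -0.0688]
(-89.45852661132812, -68.8883056640625) (27.216941833496094, 26.226486206054688) 66.87545776367188
bar 460 0.03866337769736847 (6.859531402587891, 150.11256408691406) (17.4555606842041, 88.31379699707031) 70.1519546508789 [0.0123 0.1491] [0.5564 0.1766 0.0385]
pin 47 0.06861687391192993 (-26.570201873779297, 165.6033935546875) (9.218127250671387, 9.162113189697266) 9.099625587463379 [-0.0266  0.1652] [0.5144 0.1796 0.0684]
stop [0.138  0.0681] [0.1793 0.1096] [0.0316 0.0408 0.0443] [0.1385 0.1393]
```

```bash
cat >> loc.py <<'E'
from scipy.spatial.transform import Rotation as Rn
T=np.load("track.npy") if __import__("os").path.exists("track.npy") else None
def w(l): # local xy->world xy
    c,s=np.cos(T[2]),np.sin(T[2]); return np.array([T[0]+c*l[0]-s*l[1],T[1]+s*l[0]+c*l[1]])
def pose():
    o=env.observe(); q=o["ee_rot"]; return o,np.array(o["position"]),Rn.from_quat(q,scalar_first=True).as_matrix()
def row(l,z,ang,which=1,verbose=True):
    """TCP to track-local xy l, height z, so that +/-tool z points along track angle ang(rad)"""
    o,P,R=pose(); tgt=np.r_[w(l),z]; s=R.T@(tgt-P)*100
    a=np.arctan2(*(which*R[:2,2])[::-1]); yaw=-((ang+T[2]-a+np.pi)%(2*np.pi)-np.pi)
    return np.round(s,2),round(float(yaw),3)
def here():
    o,P,R=pose(); l=tracklocal(T,P[None])[0]
    za=np.arctan2(R[1,2],R[0,2])-T[2]
    print("t",round(o["time"],2),"loc",l*1000,"z",P[2]*1000,"zang",round(np.degrees(za),2),"F",o["ft_force"], "Ftrack",Rn.from_euler("z",-T[2]).apply(o["ft_force"]),"open",o["opening"],"j",o["joint_pos"][[0,5]])
def path(s):
    # s: arc from y=0 of entry leg (carrier centre arc); bend length 0.1414
    Lb=.09*np.pi/2
    if s<0: return np.array([-.09,s])
    if s<Lb: a=np.pi-s/.09; return .09*np.array([np.cos(a),np.sin(a)])
    return np.array([s-Lb,.09])
def finger(s,b=.011):
    a,f=path(s-.016),path(s+.016); u=(f-a)/np.linalg.norm(f-a)
    return a-(.020+b)*u, np.arctan2(u[1],u[0])
E
python3 - <<'E'
from loc import *
o,P,R=pose(); print(R); here()
print("jar",tracklocal(T,np.array([[.6703,-.0302]])))
for which in(1,-1): print(row([-.09,-.0688-.060],.12,np.pi/2,which))
E
```

```text
[[-0.0007  0.4167 -0.9091]
 [ 0.0017 -0.9091 -0.4167]
 [-1.     -0.0018 -0.0001]]
t 0.15 loc [-498.9789 -512.6961] z 230.2073993727504 zang -173.84 F [ 0.3508  0.3181 -0.0272] Ftrack [ 0.4334  0.1906 -0.0272] open 0.0848003856573442 j [-1.1779 -0.0369]
jar [[ 0.0548 -0.0831]]
(array([ 11.08, -33.76, -44.78]), 1.678)
(array([ 11.08, -33.76, -44.78]), -1.463)
```

```bash
python3 -m inch '[[[0,-5,-7],-0.2,-1],[[3,-12,-16],-0.5,-1],[[6,-20,-26],-0.9,-1],[[9,-28,-38],-1.3,-1],[[11.1,-33.76,-44.78],-1.463,-1],[[11.1,-33.76,-44.78],-1.463,-1],[[11.1,-33.76,-44.78],-1.463,-1],[[11.1,-33.76,-44.78],-1.463,-1],[[11.1,-33.76,-44.78],-1.463,-1],[[11.1,-33.76,-44.78],-1.463,-1],[[11.1,-33.76,-44.78],-1.463,-1],[[11.1,-33.76,-44.78],-1.463,-1],[[11.1,-33.76,-44.78],-1.463,-1],[[11.1,-33.76,-44.78],-1.463,-1],[[11.1,-33.76,-44.78],-1.463,-1],[[11.1,-33.76,-44.78],-1.463,-1]]'
python3 - <<'E'
from loc import *
here()
print(row([-.09,-.0688-.060],.026,np.pi/2,-1))
for n in("wrist","top"):
    p,d=env.capture(n); cv2.imwrite(f"pics/{n}1.png",p[:,:,::-1])
E
```

```text
time: 1.75
position: [0.5471, -0.1207, 0.1202]
ee_rot: [0.573, 0.414, 0.574, -0.414]
ft_force: [0.8, -0.5, -0.4]
opening: -0.0001
t 1.75 loc [ -90.6768 -129.9105] z 120.24128237028023 zang -90.11 F [ 0.7549 -0.4748 -0.3898] Ftrack [ 0.5657 -0.6895 -0.3898] open -7.743304487405338e-05 j [-0.2623 -0.5833]
(array([ 9.42,  0.07, -0.1 ]), -0.002)
```

View pics/wrist1.png

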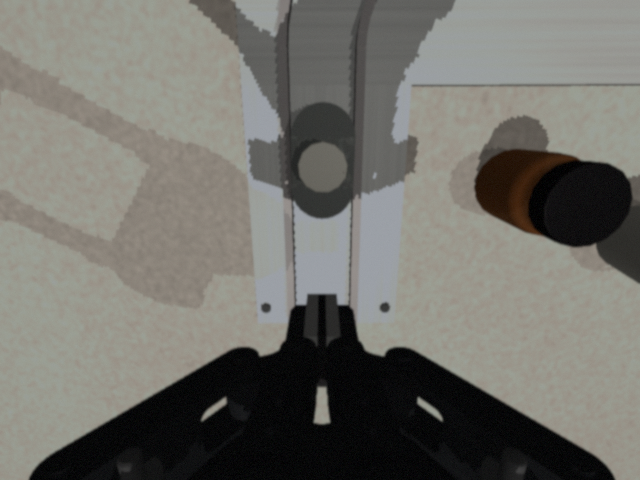

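View pics/top1.png

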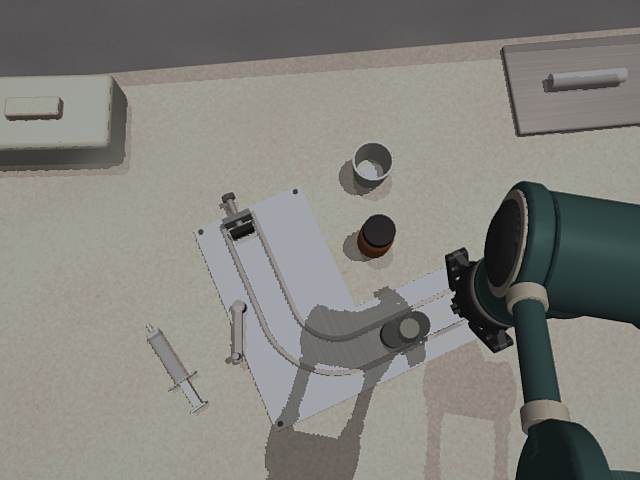

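```bash
python3 -m inch '[[[3,0.05,-0.1],0,-1],[[6,0.05,-0.1],0,-1],[[8,0.05,-0.1],0,-1],[[9.4,0.05,-0.1],0,-1],[[9.4,0.05,-0.1],0,-1],[[9.4,0.05,-0.1],0,-1]]'
python3 - <<'E'
from loc import *
here()
for i in range(1,21):
    s=-.0688-.006+.0035*i
    f,a=finger(s); print(i,round(s,4),*row(f,.026,a,-1))
E
```

```text
time: 2.45
position: [0.5477, -0.1198, 0.0267]
ee_rot: [0.573, 0.414, 0.573, -0.414]
ft_force: [0.4, -0.1, 0.4]
opening: -0.0001
t 2.45 loc [ -89.8535 -129.2328] z 26.702241942044473 zang -90.15 F [ 0.3765 -0.0757  0.3776] Ftrack [ 0.3332 -0.191   0.3776] open -0.00013600578965052273 j [-0.2606 -0.5814]
1 -0.0713 [ 0.07 -0.02 -1.09] -0.003
2 -0.0678 [ 0.07 -0.02 -1.44] -0.003
3 -0.0643 [ 0.07 -0.02 -1.79] -0.003
4 -0.0608 [ 0.07 -0.02 -2.14] -0.003
5 -0.0573 [ 0.07 -0.02 -2.49] -0.003
6 -0.0538 [ 0.07 -0.02 -2.84] -0.003
7 -0.0503 [ 0.07 -0.02 -3.19] -0.003
8 -0.0468 [ 0.07 -0.02 -3.54] -0.003
9 -0.0433 [ 0.07 -0.02 -3.89] -0.003
10 -0.0398 [ 0.07 -0.03 -4.24] -0.003
11 -0.0363 [ 0.08 -0.03 -4.59] -0.003
12 -0.0328 [ 0.08 -0.03 -4.94] -0.003
13 -0.0293 [ 0.08 -0.03 -5.29] -0.003
14 -0.0258 [ 0.08 -0.03 -5.64] -0.003
15 -0.0223 [ 0.08 -0.03 -5.99] -0.003
16 -0.0188 [ 0.08 -0.03 -6.34] -0.003
17 -0.0153 [ 0.08 -0.03 -6.69] -0.003
18 -0.0118 [ 0.08 -0.04 -7.04] 0.0
19 -0.0083 [ 0.08 -0.07 -7.39] 0.008
20 -0.0048 [ 0.08 -0.1  -7.74] 0.019
```

First push: slow contact, then along the entry leg to before the bend.

```bash
python3 -m inch '[[[0.05,-0.02,-0.5],0,-1],[[0.05,-0.02,-0.9],0,-1],[[0.05,-0.02,-1.15],0,-1],[[0.05,-0.02,-1.35],0,-1],[[0.05,-0.02,-1.6],0,-1],[[0.05,-0.02,-1.85],0,-1],[[0.05,-0.02,-2.1],0,-1],[[0.05,-0.02,-2.4],0,-1],[[0.05,-0.02,-2.7],0,-1],[[0.05,-0.02,-3],0,-1],[[0.05,-0.02,-3.3],0,-1],[[0.05,-0.02,-3.6],0,-1],[[0.05,-0.02,-3.9],0,-1],[[0.05,-0.02,-4.2],0,-1],[[0.05,-0.02,-4.5],0,-1],[[0.05,-0.02,-4.8],0,-1],[[0.05,-0.02,-5],0,-1]]'
python3 - <<'E'
from loc import *
here()
p,d=env.capture("top"); cv2.imwrite("pics/top2.png",p[:,:,::-1])
E
```

```text
time: 4.15
position: [0.5316, -0.0721, 0.0262]
ee_rot: [0.573, 0.414, 0.573, -0.414]
ft_force: [1.2, -0.5, -0.9]
opening: -0.0
t 4.15 loc [-89.9909 -78.8876] z 26.21885320184365 zang -90.14 F [ 1.154  -0.54   -0.9044] Ftrack [ 0.9235 -0.8777 -0.9044] open -3.5951921466842976e-05 j [-0.1821 -0.503 ]
```

View pics/top2.png

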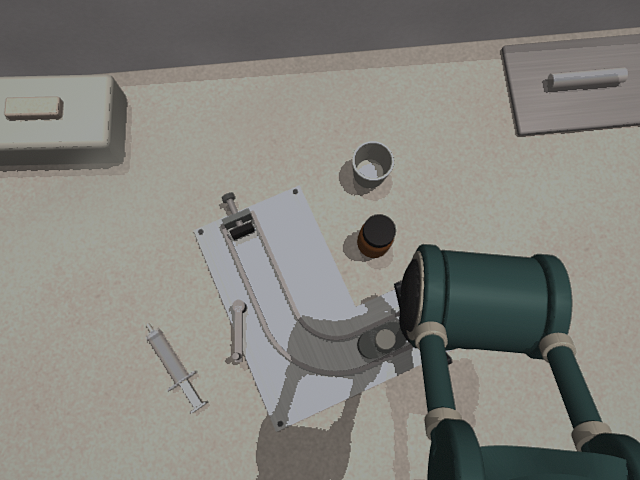

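```bash
cat >> loc.py <<'E'
def vial(n="top"):
    p,d=env.capture(n); cal=env.get_calibration(n); X=cloud(cal,d); z=X[...,2]
    m=(z>.066)&(z<.0745)&(d>0); m=cv2.morphologyEx(m.astype(np.uint8),cv2.MORPH_OPEN,np.ones((3,3)))
    k,lab,st,_=cv2.connectedComponentsWithStats(m)
    for i in range(1,k):
        Q=X[lab==i]; L=tracklocal(T,Q)*1000
        if 60<len(Q)<700 and (abs(dist(L.mean(0)[None]/1000))<.012).all(): print("blob",len(Q),L.mean(0),np.ptp(L,axis=0))
    return p,X
E
python3 - <<'E'
from loc import *
vial(); here()
for i in range(1,25):
    s=-.032+.005*i
    f,a=finger(s); print(i,round(s,4),*row(f,.026,a,-1))
E
```

```text
blob 323 [-89.5998 -31.7549] [27.0343 26.9384]
t 4.25 loc [-90.0509 -78.7826] z 26.19242698916289 zang -90.14 F [ 0.3137  0.5103 -0.0069] Ftrack [ 0.4592  0.3846 -0.0069] open -0.0003051803675910066 j [-0.182  -0.5032]
1 -0.027 [ 0.02  0.   -0.48] -0.002
2 -0.022 [ 0.02  0.   -0.98] -0.002
3 -0.017 [ 0.02  0.   -1.48] -0.002
4 -0.012 [ 0.02 -0.01 -1.98] 0.0
5 -0.007 [ 0.02 -0.04 -2.48] 0.012
6 -0.002 [ 0.02 -0.11 -2.98] 0.032
7 0.003 [ 0.02 -0.2  -3.48] 0.06
8 0.008 [ 0.02 -0.31 -3.99] 0.098
9 0.013 [ 0.03 -0.46 -4.51] 0.144
10 0.018 [ 0.03 -0.62 -5.04] 0.198
11 0.023 [ 0.03 -0.76 -5.58] 0.253
12 0.028 [ 0.03 -0.88 -6.12] 0.309
13 0.033 [ 0.03 -0.96 -6.67] 0.364
14 0.038 [ 0.03 -1.02 -7.23] 0.42
15 0.043 [ 0.03 -1.04 -7.78] 0.475
16 0.048 [ 0.03 -1.03 -8.34] 0.531
17 0.053 [ 0.03 -0.99 -8.89] 0.586
18 0.058 [ 0.03 -0.92 -9.45] 0.642
19 0.063 [ 0.03 -0.82 -9.99] 0.698
20 0.068 [  0.03  -0.69 -10.54] 0.753
21 0.073 [  0.03  -0.52 -11.07] 0.809
22 0.078 [  0.04  -0.33 -11.59] 0.864
23 0.083 [  0.04  -0.11 -12.1 ] 0.92
24 0.088 [  0.04   0.13 -12.6 ] 0.975
```

```bash
python3 -m inch '[[[0,0,-0.25],0,-1],[[0,0,-0.6],0,-1],[[0,0,-1],0,-1],[[0,0,-1.4],0,-1],[[0,0,-1.8],0,-1],[[0,-0.03,-2.2],0.01,-1],[[0,-0.06,-2.6],0.02,-1],[[0,-0.11,-2.98],0.032,-1],[[0,-0.18,-3.35],0.055,-1],[[0,-0.26,-3.7],0.08,-1],[[0,-0.36,-4.1],0.11,-1],[[0,-0.46,-4.5],0.144,-1],[[0,-0.56,-4.8],0.175,-1],[[0,-0.62,-5.04],0.198,-1]]'
python3 - <<'E'
from loc import *
vial(); here()
for i in range(0,19):
    s=.018+.004*i
    f,a=finger(s); print(i,round(s,4),*row(f,.026,a,-1))
E
```

```text
time: 5.65
position: [0.5095, -0.0258, 0.0262]
ee_rot: [0.529, 0.469, 0.529, -0.469]
ft_force: [-0.1, -0.6, 0.0]
opening: 0.0001
blob 162 [-87.2307  23.8838] [26.4709 16.1984]
t 5.7 loc [-96.4673 -27.6991] z 26.150109643386443 zang -101.62 F [-0.0194 -0.0281 -0.3978] Ftrack [-0.0273 -0.0205 -0.3978] open -1.5588027506544352e-05 j [-0.1002 -0.2212]
0 0.018 [0.01 0.05 0.06] -0.003
1 0.022 [ 0.02 -0.15 -0.34] 0.042
2 0.026 [ 0.02 -0.34 -0.74] 0.086
3 0.03 [ 0.02 -0.5  -1.16] 0.13
4 0.034 [ 0.02 -0.65 -1.58] 0.175
5 0.038 [ 0.02 -0.78 -2.01] 0.219
6 0.042 [ 0.02 -0.88 -2.44] 0.264
7 0.046 [ 0.02 -0.97 -2.87] 0.308
8 0.05 [ 0.02 -1.04 -3.31] 0.353
9 0.054 [ 0.02 -1.09 -3.76] 0.397
10 0.058 [ 0.02 -1.12 -4.2 ] 0.442
11 0.062 [ 0.02 -1.13 -4.65] 0.486
12 0.066 [ 0.02 -1.12 -5.09] 0.53
13 0.07 [ 0.03 -1.09 -5.54] 0.575
14 0.074 [ 0.03 -1.05 -5.98] 0.619
15 0.078 [ 0.03 -0.98 -6.42] 0.664
16 0.082 [ 0.03 -0.89 -6.86] 0.708
17 0.086 [ 0.03 -0.78 -7.29] 0.753
18 0.09 [ 0.03 -0.66 -7.72] 0.797
```

```bash
python3 -m inch '[[[0,-0.07,-0.18],0.025,-1],[[0,-0.15,-0.34],0.042,-1],[[0,-0.34,-0.74],0.086,-1],[[0,-0.5,-1.16],0.13,-1],[[0,-0.65,-1.58],0.175,-1],[[0,-0.78,-2.01],0.219,-1],[[0,-0.88,-2.44],0.264,-1],[[0,-0.97,-2.87],0.308,-1],[[0,-1.04,-3.31],0.353,-1],[[0,-1.09,-3.76],0.397,-1],[[0,-1.12,-4.2],0.442,-1],[[0,-1.13,-4.65],0.486,-1]]'
python3 - <<'E'
from loc import *
p,X=vial("scene"); cv2.imwrite("pics/scene3.png",p[200:350,120:460,::-1]); here()
p,X=vial("wrist"); cv2.imwrite("pics/wrist3.png",p[:,:,::-1]); here()
for i in range(0,21):
    s=.062+.004*i
    f,a=finger(s); print(i,round(s,4),*row(f,.026,a,-1))
E
```

```text
time: 6.9
position: [0.4922, 0.0194, 0.0262]
ee_rot: [0.399, 0.583, 0.401, -0.583]
ft_force: [-0.3, -1.1, -0.2]
opening: -0.0003
blob 113 [-67.2034  55.7365] [25.5186 27.7627]
t 6.95 loc [-98.3346  20.8784] z 26.150744248223692 zang -129.67 F [-0.6025  1.4957 -0.4948] Ftrack [-0.0978  1.6095 -0.4948] open -0.0001825597399405434 j [-0.0117  0.3565]
blob 476 [-85.1581  25.1734] [9.5762 8.6739]
blob 201 [-80.7551  14.5538] [4.7581 4.4636]
blob 104 [-96.8866  19.9753] [8.6702 9.6361]
t 7.0 loc [-98.2942  20.6051] z 26.158847490511135 zang -129.46 F [-0.3019  0.0258 -0.3198] Ftrack [-0.2782  0.1201 -0.3198] open -0.0002889351733333334 j [-0.0121  0.3525]
0 0.062 [0.02 0.04 0.03] 0.0
1 0.066 [ 0.02 -0.16 -0.36] 0.045
2 0.07 [ 0.02 -0.34 -0.77] 0.089
3 0.074 [ 0.02 -0.51 -1.19] 0.133
4 0.078 [ 0.02 -0.65 -1.61] 0.178
5 0.082 [ 0.02 -0.78 -2.03] 0.222
6 0.086 [ 0.02 -0.88 -2.47] 0.267
7 0.09 [ 0.02 -0.97 -2.9 ] 0.311
8 0.094 [ 0.02 -1.04 -3.34] 0.356
9 0.098 [ 0.02 -1.09 -3.79] 0.4
10 0.102 [ 0.02 -1.12 -4.23] 0.445
11 0.106 [ 0.03 -1.13 -4.68] 0.489
12 0.11 [ 0.03 -1.11 -5.12] 0.533
13 0.114 [ 0.03 -1.08 -5.57] 0.578
14 0.118 [ 0.03 -1.03 -6.01] 0.622
15 0.122 [ 0.03 -0.96 -6.45] 0.667
16 0.126 [ 0.03 -0.87 -6.88] 0.711
17 0.13 [ 0.03 -0.76 -7.31] 0.752
18 0.134 [ 0.03 -0.61 -7.72] 0.787
19 0.138 [ 0.03 -0.43 -8.1 ] 0.817
20 0.142 [ 0.03 -0.23 -8.46] 0.841
```

View pics/wrist3.png

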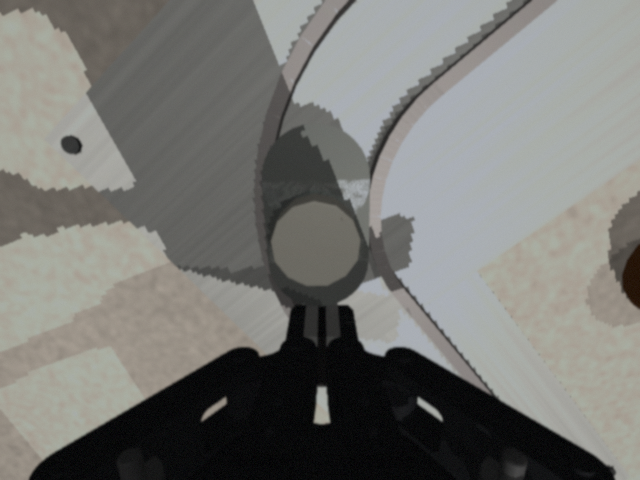

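```bash
python3 -m inch '[[[0,-0.06,-0.16],0.02,-1],[[0,-0.16,-0.36],0.045,-1],[[0,-0.34,-0.77],0.089,-1],[[0,-0.51,-1.19],0.133,-1],[[0,-0.65,-1.61],0.178,-1],[[0,-0.78,-2.03],0.222,-1],[[0,-0.88,-2.47],0.267,-1],[[0,-0.97,-2.9],0.311,-1],[[0,-1.04,-3.34],0.356,-1],[[0,-1.09,-3.79],0.4,-1],[[0,-1.12,-4.23],0.445,-1],[[0,-1.13,-4.68],0.489,-1],[[0,-1.11,-5.12],0.533,-1],[[0,-1.08,-5.57],0.578,-1],[[0,-1.03,-6.01],0.622,-1],[[0,-0.96,-6.45],0.667,-1]]'
python3 - <<'E'
from loc import *
p,X=vial("scene"); here()
for i in range(0,21):
    s=.122+.004*i
    f,a=finger(s); print(i,round(s,4),*row(f,.026,a,-1))
E
```

```text
time: 8.6
position: [0.5061, 0.0834, 0.0261]
ee_rot: [-0.186, -0.682, -0.188, 0.682]
ft_force: [-0.2, -0.5, 0.3]
opening: 0.0003
blob 117 [-18.2962  86.0461] [26.5421 30.1826]
t 8.65 loc [-64.1955  76.9647] z 26.30062303866969 zang -167.92 F [ 0.1516 -0.0658 -0.2084] Ftrack [ 0.1229 -0.1104 -0.2084] open -7.40756260560326e-05 j [0.1139 1.1493]
0 0.122 [0.03 0.03 0.06] -0.004
1 0.126 [ 0.03 -0.17 -0.33] 0.04
2 0.13 [ 0.03 -0.34 -0.74] 0.081
3 0.134 [ 0.03 -0.48 -1.15] 0.116
4 0.138 [ 0.03 -0.58 -1.56] 0.146
5 0.142 [ 0.03 -0.65 -1.97] 0.17
6 0.146 [ 0.03 -0.68 -2.38] 0.188
7 0.15 [ 0.03 -0.68 -2.79] 0.201
8 0.154 [ 0.03 -0.64 -3.19] 0.209
9 0.158 [ 0.03 -0.57 -3.58] 0.211
10 0.162 [ 0.03 -0.48 -3.97] 0.211
11 0.166 [ 0.03 -0.4  -4.36] 0.211
12 0.17 [ 0.03 -0.32 -4.75] 0.211
13 0.174 [ 0.03 -0.23 -5.14] 0.211
14 0.178 [ 0.03 -0.15 -5.54] 0.211
15 0.182 [ 0.03 -0.06 -5.93] 0.211
16 0.186 [ 0.03  0.02 -6.32] 0.211
17 0.19 [ 0.03  0.1  -6.71] 0.211
18 0.194 [ 0.03  0.19 -7.1 ] 0.211
19 0.198 [ 0.03  0.27 -7.49] 0.211
20 0.202 [ 0.03  0.35 -7.88] 0.211
```

```bash
python3 -m inch '[[[0,-0.06,-0.15],0.02,-1],[[0,-0.17,-0.33],0.04,-1],[[0,-0.34,-0.74],0.081,-1],[[0,-0.48,-1.15],0.116,-1],[[0,-0.58,-1.56],0.146,-1],[[0,-0.65,-1.97],0.17,-1],[[0,-0.68,-2.38],0.188,-1],[[0,-0.68,-2.79],0.201,-1],[[0,-0.64,-3.19],0.209,-1],[[0,-0.57,-3.58],0.211,-1],[[0,-0.48,-3.97],0.211,-1],[[0,-0.4,-4.36],0.211,-1],[[0,-0.32,-4.75],0.211,-1],[[0,-0.23,-5.14],0.211,-1],[[0,-0.15,-5.54],0.211,-1],[[0,-0.06,-5.93],0.211,-1]]'
python3 - <<'E'
from loc import *
p,X=vial("scene"); cv2.imwrite("pics/scene4.png",cv2.resize(p[180:330,180:480,::-1],None,fx=2.5,fy=2.5)); here()
for i in range(0,12):
    s=.18+.005*i
    f,a=finger(s); print(i,round(s,4),"cx",s-.1414,*row(f,.026,a,-1))
E
```

```text
time: 10.25
position: [0.5577, 0.1147, 0.0263]
ee_rot: [-0.112, -0.698, -0.114, 0.698]
ft_force: [-0.9, 0.1, 0.4]
opening: -0.0003
blob 120 [42.0463 89.4474] [27.3666 30.1689]
t 10.3 loc [-5.1308 89.8636] z 26.5162264507648 zang -180.01 F [ 0.3375 -0.3744 -0.254 ] Ftrack [ 0.2016 -0.462  -0.254 ] open 3.887064155071613e-05 j [0.1575 1.4039]
0 0.18 cx 0.038599999999999995 [ 0.05 -0.01  0.32] -0.0
1 0.185 cx 0.0436 [ 0.05 -0.01 -0.18] -0.0
2 0.19 cx 0.048600000000000004 [ 0.05 -0.01 -0.68] -0.0
3 0.195 cx 0.05360000000000001 [ 0.05 -0.01 -1.18] -0.0
4 0.2 cx 0.058599999999999985 [ 0.05 -0.01 -1.68] -0.0
5 0.205 cx 0.06359999999999999 [ 0.05 -0.01 -2.18] -0.0
6 0.21 cx 0.0686 [ 0.05 -0.01 -2.68] -0.0
7 0.215 cx 0.0736 [ 0.06 -0.01 -3.18] -0.0
8 0.22 cx 0.0786 [ 0.06 -0.01 -3.68] -0.0
9 0.225 cx 0.08359999999999998 [ 0.06 -0.01 -4.18] -0.0
10 0.23 cx 0.08859999999999998 [ 0.06 -0.01 -4.68] -0.0
11 0.235 cx 0.09359999999999999 [ 0.06 -0.01 -5.18] -0.0
```

View pics/scene4.png

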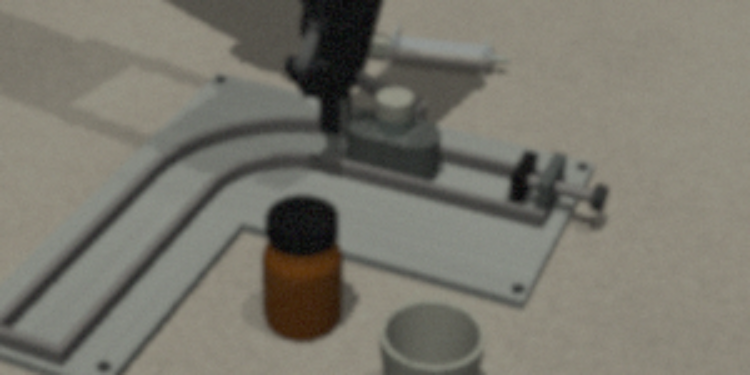

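```bash
python3 -m inch '[[[0.05,0,-0.3],0,-1],[[0.05,0,-0.7],0,-1],[[0.05,0,-1.1],0,-1],[[0.05,0,-1.5],0,-1],[[0.05,0,-1.9],0,-1],[[0.05,0,-2.3],0,-1],[[0.05,0,-2.7],0,-1],[[0.05,0,-3.1],0,-1],[[0.05,0,-3.5],0,-1],[[0.05,0,-3.9],0,-1],[[0.05,0,-4.3],0,-1],[[0.05,0,-4.7],0,-1],[[0.05,0,-5],0,-1],[[0.05,0,-5.2],0,-1],[[0.05,0,-5.2],0,-1]]'
python3 - <<'E'
from loc import *
here()
E
```

```text
time: 11.8
position: [0.6084, 0.1315, 0.0262]
ee_rot: [0.113, 0.698, 0.114, -0.697]
ft_force: [0.5, 0.1, -1.3]
opening: 0.0
t 11.8 loc [47.3711 89.849 ] z 26.218238123314165 zang -180.0 F [ 0.4594  0.0748 -1.3081] Ftrack [ 0.4594 -0.0745 -1.3081] open 2.0874932815712105e-05 j [0.1714 1.4179]
```

```bash
for k in 1; do python3 -m inch '[[[0,0,-0.07],0,-1],[[0,0,-0.14],0,-1],[[0,0,-0.21],0,-1],[[0,0,-0.28],0,-1],[[0,0,-0.35],0,-1],[[0,0,-0.42],0,-1]]'; done
python3 -c "
from loc import *
here()"
```

```text
time: 12.4
position: [0.6124, 0.1328, 0.0262]
ee_rot: [0.112, 0.698, 0.114, -0.697]
ft_force: [-1.6, 0.4, 0.2]
opening: 0.0001
t 12.4 loc [51.6001 89.8523] z 26.235309576929644 zang -180.01 F [-1.5924  0.3828  0.1767] Ftrack [-1.3892  0.8674  0.1767] open 0.00011045417322704971 j [0.1724 1.4189]
```

```bash
python3 -m inch '[[[0,0,-0.04],0,-1],[[0,0,-0.08],0,-1],[[0,0,-0.12],0,-1],[[0,0,-0.16],0,-1],[[0,0,-0.2],0,-1]]'
python3 -c "
from loc import *
here()"
```

```text
time: 12.9
position: [0.6144, 0.1334, 0.0262]
ee_rot: [0.112, 0.698, 0.114, -0.697]
ft_force: [-0.2, -0.9, 0.0]
opening: -0.0001
t 12.9 loc [53.6219 89.8314] z 26.208001148236356 zang -180.01 F [-0.1947 -0.8844  0.0233] Ftrack [-0.4648 -0.7772  0.0233] open -0.00012051817943029494 j [0.1728 1.4194]
```

```bash
python3 -m inch '[[[0,0,-0.03],0,-1],[[0,0,-0.06],0,-1],[[0,0,-0.09],0,-1]]'
python3 -c "
from loc import *
here()"
python3 -m inch '[[[0,0,-0.03],0,-1],[[0,0,-0.05],0,-1]]'
python3 -c "
from loc import *
here()"
```

```text
time: 13.2
position: [0.6152, 0.1337, 0.0262]
ee_rot: [0.112, 0.698, 0.114, -0.697]
ft_force: [0.1, 0.1, -0.6]
opening: -0.0002
t 13.2 loc [54.5072 89.831 ] z 26.2124302247535 zang -180.01 F [ 0.1115  0.0856 -0.5616] Ftrack [ 0.1329  0.0458 -0.5616] open -0.0001835958304243089 j [0.173  1.4196]
time: 13.4
position: [0.6157, 0.1339, 0.0262]
ee_rot: [0.112, 0.698, 0.114, -0.697]
ft_force: [-0.9, -0.9, 0.1]
opening: -0.0
t 13.4 loc [55.0473 89.8347] z 26.211211394888817 zang -180.01 F [-0.866  -0.9035  0.1433] Ftrack [-1.1076 -0.5826  0.1433] open -8.760627270900967e-06 j [0.1732 1.4197]
```

```bash
python3 -m inch '[[[0,0,-0.02],0,-1],[[0,0,-0.04],0,-1]]'|grep -v ee
python3 -c "
from loc import *
here()"

```

```text
time: 13.6
position: [0.6161, 0.134, 0.0262]
ft_force: [-1.2, 0.3, 0.2]
opening: 0.0002
t 13.6 loc [55.4426 89.8502] z 26.23285615558663 zang -180.01 F [-1.196   0.3118  0.1735] Ftrack [-1.0356  0.6745  0.1735] open 0.00023923538041232623 j [0.1733 1.4199]
```

```bash
python3 -m inch '[[[0,0,-0.02],0,-1],[[0,0,-0.04],0,-1]]'|grep -v ee
python3 -c "
from loc import *
here()"

```

```text
time: 13.8
position: [0.6162, 0.1341, 0.0262]
ft_force: [-2.5, -0.2, 1.9]
opening: 0.0001
t 13.8 loc [55.512  89.8554] z 26.18459931255399 zang -180.0 F [-2.5064 -0.2281  1.8962] Ftrack [-2.4496  0.5775  1.8962] open 5.255999681805695e-05 j [0.1734 1.4199]
```

```bash
python3 -m inch '[[[0,0,-0.02],0,-1],[[0,0,-0.04],0,-1]]'|grep -v ee
python3 -c "
from loc import *
here()"

```

```text
time: 14.0
position: [0.6161, 0.1341, 0.0261]
ft_force: [-1.9, -0.9, 1.1]
opening: -0.0003
t 14.0 loc [55.4832 89.8797] z 26.09350042956511 zang -180.0 F [-1.9165 -0.8557  1.0586] Ftrack [-2.0889 -0.2046  1.0586] open -0.000330912486041515 j [0.1734 1.42  ]
```

```bash
python3 -m inch '[[[0,0,-0.04],0,-1],[[0,0,-0.08],0,-1],[[0,0,-0.08],0,-1]]'|grep -v ee
python3 -c "
from loc import *
here()"

```

```text
time: 14.3
position: [0.6162, 0.1342, 0.0259]
ft_force: [-4.3, -2.1, 2.1]
opening: -0.0002
t 14.3 loc [55.5401 89.949 ] z 25.883214257132895 zang -180.0 F [-4.3154 -2.0887  2.1035] Ftrack [-4.7548 -0.6144  2.1035] open -0.00018396440810105688 j [0.1736 1.4202]
```

```bash
python3 -m inch '[[[0,0,-0.06],0,-1],[[0,0,-0.11],0,-1],[[0,0,-0.16],0,-1],[[0,0,-0.16],0,-1]]'|grep -v ee
python3 -c "
from loc import *
here()"

```

```text
time: 14.7
position: [0.6161, 0.1343, 0.0254]
ft_force: [-7.1, -2.4, 2.9]
opening: -0.0
t 14.7 loc [55.5625 90.0836] z 25.412211590244855 zang -180.0 F [-7.1099 -2.4059  2.8929] Ftrack [-7.5059 -0.0301  2.8929] open -2.8020156957648182e-05 j [0.1739 1.4206]
```

```bash
python3 -m inch '[[[-0.03,0,-0.16],0,-1],[[-0.05,0,-0.2],0,-1],[[-0.05,0,-0.23],0,-1],[[-0.05,0,-0.23],0,-1],[[-0.05,0,-0.23],0,-1],[[-0.05,0,-0.23],0,-1]]'|grep -v ee
python3 -c "
from loc import *
here()"

```

```text
time: 15.3
position: [0.6161, 0.1344, 0.0252]
ft_force: [-8.1, -2.9, 3.5]
opening: 0.0001
t 15.3 loc [55.5446 90.1946] z 25.237045083782537 zang -179.99 F [-8.1197 -2.9143  3.5224] Ftrack [-8.6247 -0.1925  3.5224] open 5.208859383033315e-05 j [0.1743 1.4211]
```

```bash
python3 -m inch '[[[-0.06,0,-0.24],0,-1],[[-0.06,0,-0.27],0,-1],[[-0.06,0,-0.27],0,-1],[[-0.06,0,-0.27],0,-1],[[-0.06,0,-0.27],0,-1],[[-0.06,0,-0.27],0,-1],[[-0.06,0,-0.27],0,-1],[[-0.06,0,-0.27],0,-1]]'|grep -v ee
python3 -c "
from loc import *
here()"

```

```text
time: 16.1
position: [0.616, 0.1345, 0.025]
ft_force: [-8.4, -3.8, 5.0]
opening: 0.0003
t 16.1 loc [55.4858 90.3075] z 25.016215882340795 zang -179.98 F [-8.3532 -3.8145  5.0382] Ftrack [-9.1313 -0.9724  5.0382] open 0.0003219061688957403 j [0.1747 1.4217]
```

```bash
python3 -m inch '[[[-0.1,0,-0.28],0,-1],[[-0.12,-0.03,-0.3],0,-1],[[-0.12,-0.03,-0.3],0,-1],[[-0.12,-0.03,-0.3],0,-1],[[-0.12,-0.03,-0.3],0,-1],[[-0.12,-0.03,-0.3],0,-1],[[-0.12,-0.03,-0.3],0,-1],[[-0.12,-0.03,-0.3],0,-1],[[-0.12,-0.03,-0.3],0,-1],[[-0.12,-0.03,-0.3],0,-1],[[-0.12,-0.03,-0.3],0,-1]]'|grep -v ee
python3 -c "
from loc import *
here()"

```

```text
time: 17.2
position: [0.6159, 0.1346, 0.025]
ft_force: [-8.6, -4.5, 2.6]
opening: 0.0005
t 17.2 loc [55.401  90.4697] z 25.03950794569687 zang -179.96 F [-8.5705 -4.4512  2.5971] Ftrack [-9.5391 -1.5075  2.5971] open 0.0004940354018466695 j [0.1754 1.4229]
```

```bash
python3 -m inch '[[[0,0,0.1],0,-1],[[0,0,0.3],0,-1],[[0,0,0.8],0,-1],[[0,0,1.5],0,-1],[[-3,0,2],0,-1],[[-7,0,2],0,-1],[[-10.5,0,2],0,-1],[[-10.5,0,2],0,-1],[[-10.5,0,2],0,-1]]'|grep -v ee
python3 - <<'E'
from loc import *
here(); p,X=vial(); cv2.imwrite("pics/top5.png",p[:,:,::-1])
th=-.388
d=np.pi+th; u=np.array([np.cos(d),np.sin(d)]); t=np.array([-u[1],u[0]])
f=np.array([.04,.138])+.072*u-.026*t; print(f, row(f,.12,d+np.pi/2,1), row(f,.047,d+np.pi/2,1))
E
```

```text
time: 18.1
position: [0.6001, 0.1288, 0.1321]
ft_force: [0.2, 0.6, -0.3]
opening: 0.0001
t 18.1 loc [38.6532 89.9753] z 132.1262381080882 zang -179.96 F [ 0.2176  0.5826 -0.2915] Ftrack [ 0.391   0.4837 -0.2915] open 0.0001202661330903225 j [0.1706 1.4182]
[-0.0168  0.1893] (array([ 1.19, -9.91,  5.38]), -1.182) (array([ 8.49, -9.88,  5.22]), -1.182)
```

View pics/top5.png

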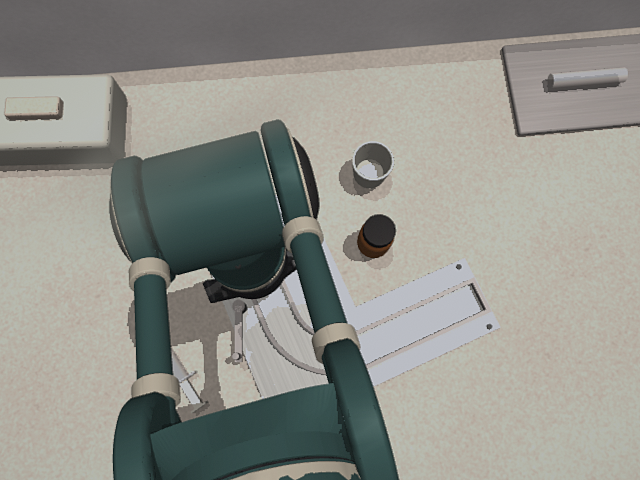

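```bash
python3 -m inch '[[[0,-3,1.6],-0.15,-1],[[0,-6,3.2],-0.3,-1],[[0,-9.9,5.38],-0.6,-1],[[1.19,-9.9,5.38],-1.182,-1],[[1.19,-9.9,5.38],-1.182,-1],[[1.19,-9.9,5.38],-1.182,-1],[[1.19,-9.9,5.38],-1.182,-1],[[1.19,-9.9,5.38],-1.182,-1],[[1.19,-9.9,5.38],-1.182,-1],[[1.19,-9.9,5.38],-1.182,-1],[[1.19,-9.9,5.38],-1.182,-1]]'|grep -v ee
python3 - <<'E'
from loc import *
here()
p,_=vial("scene"); cv2.imwrite("pics/scene6.png",cv2.resize(p[180:330,180:480,::-1],None,fx=2.5,fy=2.5))
p,_=env.capture("wrist"); cv2.imwrite("pics/wrist6.png",p[:,:,::-1])
th=-.388
d=np.pi+th; u=np.array([np.cos(d),np.sin(d)]); t=np.array([-u[1],u[0]])
f=np.array([.04,.138])+.072*u-.026*t; print(row(f,.047,d+np.pi/2,1))
E
```

```text
time: 19.25
position: [0.5155, 0.2051, 0.1191]
ft_force: [-0.5, -0.0, 0.4]
opening: -0.0003
t 19.25 loc [-17.4317 189.1032] z 119.1201776858831 zang -112.37 F [-0.5074 -0.0389  0.3562] Ftrack [-0.4936  0.1238  0.3562] open -0.00027838810110367027 j [0.3312 0.3971]
blob 122 [102.7615  89.5903] [25.7558 29.6505]
(array([ 7.26,  0.18, -0.06]), -0.001)
```

View pics/scene6.png

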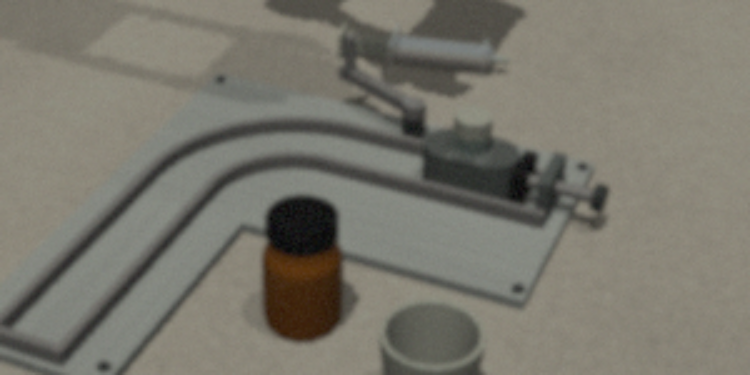

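View pics/wrist6.png

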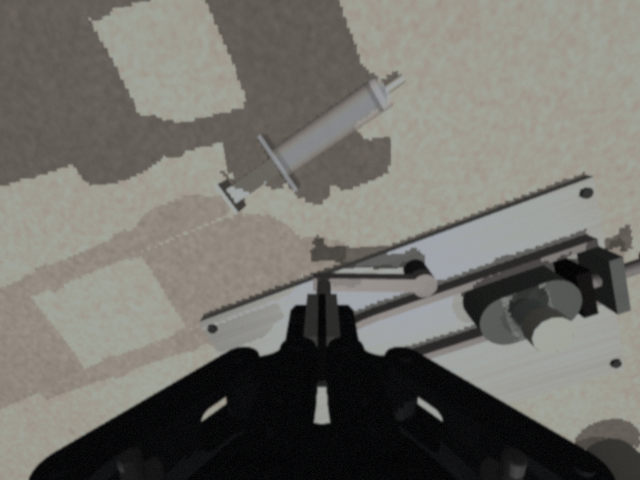

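```bash
python3 - <<'E'
from loc import *
cal=env.get_calibration("wrist")
for l,z in(([-.0266,.1652],.068),([-.0266,.1652],.038),([.04,.138],.038),([-.0175,.1891],.119),([-.0175,.1891],.047)):
    print(l,z,proj(cal,np.r_[w(l),z]))
R=cal["R"];print("cam at",tracklocal(T,(-R.T@cal["t"])[None]),(-R.T@cal["t"])[2])
E
```

```text
[-0.0266, 0.1652] 0.068 [[325.0263 305.7741]]
[-0.0266, 0.1652] 0.038 [[325.5472 285.1948]]
[0.04, 0.138] 0.038 [[426.2692 285.9059]]
[-0.0175, 0.1891] 0.119 [[322.3932 310.9109]]
[-0.0175, 0.1891] 0.047 [[324.5187 256.3918]]
cam at [[0.0161 0.2635]] 0.2611076321810326
```

```bash
python3 -m inch '[[[2.5,0.1,-0.06],0,-1],[[5,0.18,-0.06],0,-1],[[6.5,0.18,-0.06],0,-1],[[7.26,0.18,-0.06],0,-1],[[7.26,0.18,-0.06],0,-1],[[7.26,0.18,-0.06],0,-1]]'|grep -v ee
cat >> loc.py <<'E'
def gpos(th,gap=.016):
    d=np.pi+th; u=np.array([np.cos(d),np.sin(d)]); t=np.array([-u[1],u[0]])
    return np.array([.04,.138])+.072*u-gap*t, d+np.pi/2
E
python3 - <<'E'
from loc import *
here()
for gap in(.022,.018): f,a=gpos(-.388,gap); print(gap,*row(f,.047,a,1))
for th in np.arange(-.388,.75,.06):
    f,a=gpos(th); print(round(th,3),*row(f,.047,a,1))
E
```

```text
time: 19.95
position: [0.5167, 0.2057, 0.0477]
ft_force: [0.3, -0.1, -0.0]
opening: -0.0001
t 19.95 loc [-16.0945 189.3028] z 47.68445070153765 zang -112.33 F [ 0.3457 -0.0526 -0.0261] Ftrack [ 0.3113 -0.1594 -0.0261] open -7.95148544743722e-05 j [0.3315 0.3959]
0.022 [ 0.07 -0.06  0.43] -0.002
0.018 [ 0.07 -0.06  0.83] -0.002
-0.388 [ 0.07 -0.06  1.03] -0.002
-0.328 [ 0.08 -0.15  1.46] -0.062
-0.268 [ 0.08 -0.2   1.9 ] -0.122
-0.208 [ 0.08 -0.23  2.34] -0.182
-0.148 [ 0.09 -0.23  2.78] -0.242
-0.088 [ 0.09 -0.21  3.23] -0.302
-0.028 [ 0.09 -0.16  3.67] -0.362
0.032 [ 0.09 -0.08  4.1 ] -0.422
0.092 [0.09 0.02 4.53] -0.482
0.152 [0.09 0.15 4.96] -0.542
0.212 [0.09 0.3  5.37] -0.602
0.272 [0.08 0.48 5.78] -0.662
0.332 [0.08 0.68 6.17] -0.722
0.392 [0.08 0.9  6.55] -0.782
0.452 [0.08 1.15 6.92] -0.842
0.512 [0.07 1.42 7.27] -0.902
0.572 [0.07 1.71 7.6 ] -0.962
0.632 [0.06 2.02 7.92] -1.022
0.692 [0.06 2.34 8.22] -1.082
```

```bash
python3 -m inch '[[[0,-0.06,0.43],0,-1],[[0,-0.06,0.83],0,-1],[[0,-0.06,1.03],0,-1],[[0,-0.15,1.46],-0.062,-1],[[0,-0.2,1.9],-0.122,-1],[[0,-0.23,2.34],-0.182,-1],[[0,-0.23,2.78],-0.242,-1],[[0,-0.21,3.23],-0.302,-1],[[0,-0.16,3.67],-0.362,-1],[[0,-0.08,4.1],-0.422,-1],[[0,0.02,4.53],-0.482,-1],[[0,0.15,4.96],-0.542,-1],[[0,0.3,5.37],-0.602,-1],[[0,0.48,5.78],-0.662,-1],[[0,0.68,6.17],-0.722,-1],[[0,0.9,6.55],-0.782,-1],[[0,1.15,6.92],-0.842,-1],[[0,1.42,7.27],-0.902,-1],[[0,1.71,7.6],-0.962,-1]]'|grep -v ee
python3 - <<'E'
from loc import *
here()
p,_=env.capture("wrist"); cv2.imwrite("pics/wrist7.png",p[:,:,::-1])
p,_=env.capture("scene"); cv2.imwrite("pics/scene7.png",cv2.resize(p[180:330,180:480,::-1],None,fx=2.5,fy=2.5))
for th in np.arange(.572,1.6,.06):
    f,a=gpos(th); print(round(th,3),*row(f,.047,a,1))
E
```

```text
time: 21.85
position: [0.5289, 0.1286, 0.0481]
ft_force: [-1.4, 1.5, 0.7]
opening: -0.0
t 21.85 loc [-28.9892 112.3202] z 48.12861320511683 zang -57.1 F [-1.3867  1.4795  0.6917] Ftrack [-0.8468  1.8425  0.6917] open -1.8675133621099015e-05 j [ 0.1919 -0.7059]
0.572 [ 0.11  0.   -0.06] -0.0
0.632 [ 0.1  -0.08  0.38] -0.06
0.692 [ 0.1  -0.14  0.81] -0.12
0.752 [ 0.09 -0.17  1.26] -0.18
0.812 [ 0.09 -0.17  1.7 ] -0.24
0.872 [ 0.08 -0.15  2.14] -0.3
0.932 [ 0.07 -0.1   2.58] -0.36
0.992 [ 0.07 -0.03  3.02] -0.42
1.052 [0.06 0.08 3.45] -0.48
1.112 [0.05 0.2  3.87] -0.54
1.172 [0.04 0.36 4.29] -0.6
1.232 [0.03 0.53 4.69] -0.66
1.292 [0.03 0.73 5.08] -0.72
1.352 [0.02 0.96 5.47] -0.78
1.412 [0.01 1.2  5.83] -0.84
1.472 [-0.    1.47  6.18] -0.9
1.532 [-0.01  1.76  6.52] -0.96
1.592 [-0.02  2.07  6.84] -1.02
```

View pics/scene7.png

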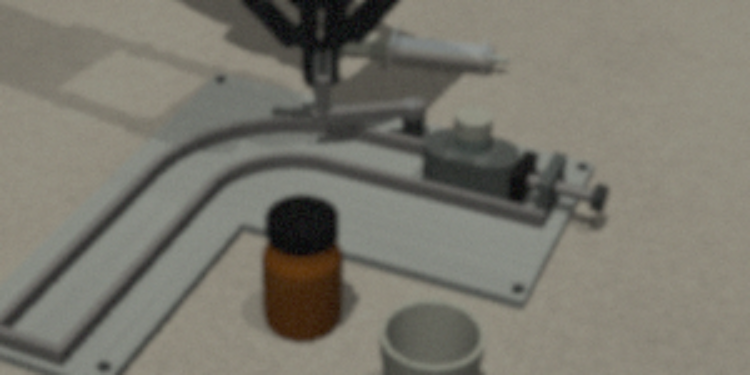

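View pics/wrist7.png

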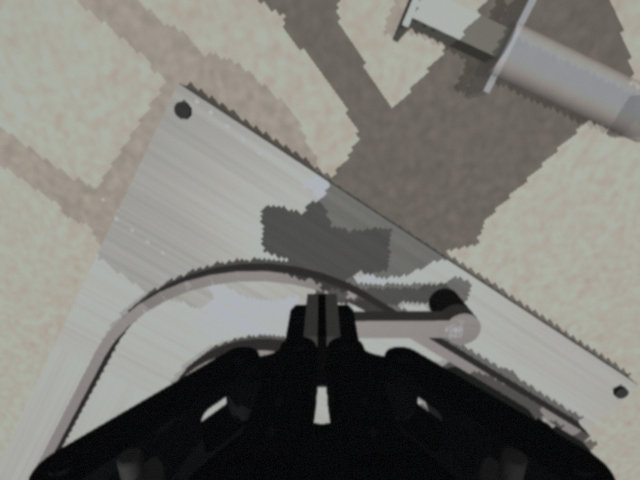

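```bash
python3 -m inch '[[[0.07,-0.08,0.38],-0.06,-1],[[0.07,-0.14,0.81],-0.12,-1],[[0.07,-0.17,1.26],-0.18,-1],[[0.07,-0.17,1.7],-0.24,-1],[[0.07,-0.15,2.14],-0.3,-1],[[0.07,-0.1,2.58],-0.36,-1],[[0.07,-0.03,3.02],-0.42,-1],[[0.06,0.08,3.45],-0.48,-1],[[0.05,0.2,3.87],-0.54,-1],[[0.04,0.36,4.29],-0.6,-1],[[0.03,0.53,4.69],-0.66,-1],[[0.03,0.73,5.08],-0.72,-1],[[0.02,0.96,5.47],-0.78,-1],[[0.01,1.2,5.83],-0.84,-1],[[0,1.47,6.18],-0.9,-1],[[0,1.7,6.42],-0.94,-1],[[0,1.7,6.42],-0.94,-1]]'|grep -v ee
python3 - <<'E'
from loc import *
here()
for th in (1.53,1.57,1.59):
    f,a=gpos(th); print(round(th,3),*row(f,.047,a,1))
E
```

```text
time: 23.65
position: [0.59, 0.1014, 0.047]
ft_force: [1.1, -1.1, -0.0]
opening: 0.0001
t 23.65 loc [20.3244 67.1552] z 46.981576304243944 zang -3.46 F [ 1.0945 -1.1298 -0.0061] Ftrack [ 0.6803 -1.4183 -0.0061] open 8.600848638997464e-05 j [ 0.1288 -1.7037]
1.53 [-0.   -0.04  0.08] -0.02
1.57 [-0.01 -0.09  0.37] -0.06
1.59 [-0.01 -0.11  0.51] -0.08
```

```bash
python3 -m inch '[[[0,-0.04,0.1],-0.02,-1],[[0,-0.06,0.2],-0.04,-1],[[0,-0.08,0.28],-0.06,-1],[[0,-0.09,0.35],-0.06,-1],[[0,-0.09,0.4],-0.06,-1]]'|grep -v ee
python3 - <<'E'
from loc import *
here()
E
```

```text
time: 24.15
position: [0.5932, 0.1015, 0.0468]
ft_force: [-3.8, -0.4, 2.2]
opening: 0.0
t 24.15 loc [23.3962 66.1931] z 46.79534204126942 zang -0.03 F [-3.7997 -0.418   2.1871] Ftrack [-3.7365  0.807   2.1871] open 1.6771591647294765e-06 j [ 0.1282 -1.764 ]
```

```bash
python3 -m inch '[[[0,0,0.1],0,-1],[[0,0,0.1],0,-1],[[0,0,-0.1],0,-1],[[0,0,-0.8],0,-1],[[0,0,-2],0,-1],[[-3,0,-3],0,-1],[[-7,0,-3],0,-1],[[-12,-3,-7],0,-1],[[-14,-6,-12],0,-1],[[-14,-6,-16],0,-1],[[-14,-6,-18],0,-1],[[-14,-6,-18],0,-1],[[-14,-6,-18],0,-1]]'|grep -v ee
python3 - <<'E'
from loc import *
here()
p,X=vial("top"); cv2.imwrite("pics/top8.png",p[:,:,::-1])
p,X=vial("scene"); cv2.imwrite("pics/scene8.png",cv2.resize(p[180:360,180:480,::-1],None,fx=2.5,fy=2.5))
E
```

```text
time: 25.45
position: [0.444, -0.0122, 0.1908]
ft_force: [0.3, 0.1, 0.5]
opening: 0.0
t 25.45 loc [-154.1244    5.6089] z 190.76408731332666 zang -0.11 F [0.3022 0.0936 0.5246] Ftrack [ 0.3163 -0.0069  0.5246] open 3.0907192182292426e-06 j [-0.0799 -1.969 ]
blob 295 [102.2968  91.3611] [26.7937 26.7938]
blob 128 [102.6306  89.6262] [26.7792 29.0796]
```

View pics/scene8.png

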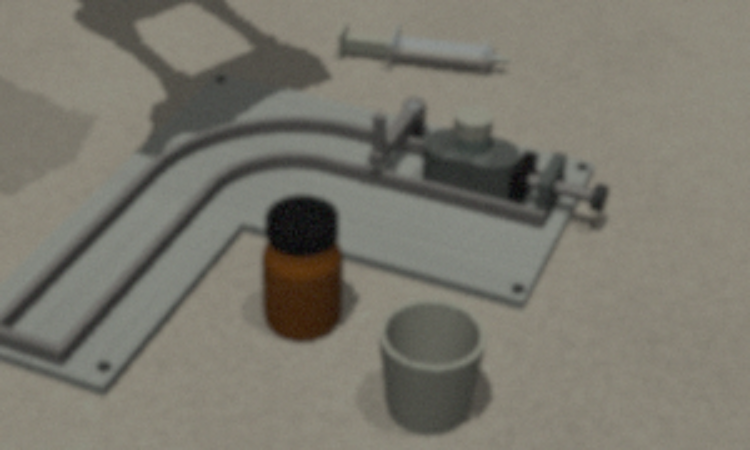

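View pics/top8.png

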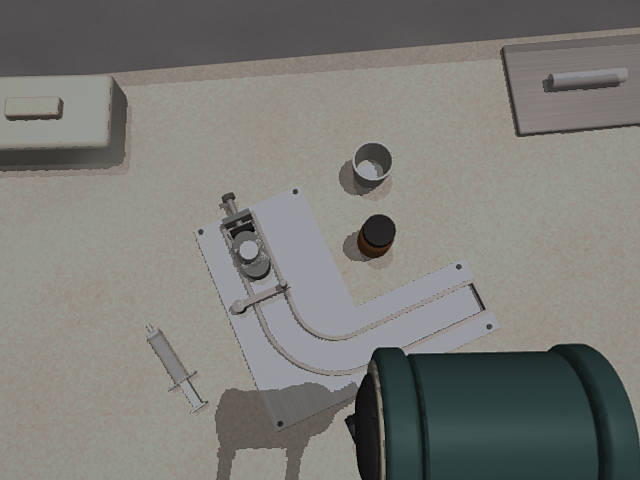

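```bash
python3 - <<'E'
from loc import *
p,d=env.capture("top"); X=cloud(env.get_calibration("top"),d); z=X[...,2]
m=np.zeros(z.shape,bool); m[275:300,270:300]=1
Q=X[m&(z>.06)&(z<.075)]; l=tracklocal(T,Q).mean(0); v=l-[.04,.138]; print(len(Q),l,np.hypot(*v),(np.arctan2(v[1],v[0])-np.pi)%(2*np.pi))
here(); env.job_done()
E
```

```text
41 [0.0393 0.0657] 0.07226664043721501 1.561196377844249
t 25.6 loc [-152.7355    5.8327] z 190.46325348853978 zang -0.01 F [ 0.2429  0.2349 -0.529 ] Ftrack [ 0.3048  0.1459 -0.529 ] open -0.00010434244108867702 j [-0.0782 -1.9691]
the job is handed in; nothing more can be done
```

The carrier is home against the stop with the gate shut behind it. I handed the job in at 25.6 s, and the hand-in gives no verdict.

**What I did**
- I pushed the carrier from behind with the closed fingers along the entry leg, round the bend and up to the stop, which I felt with the carrier's centre at about x = 102.5 mm. The force readings I took between moves on the way were only 1 to 2 N.
- I pressed it home for about 2 s. Readings rose from 8.6 to 9.5 N along the track, slightly under the 10 N asked for. With up to 5 N of downward drag, I estimate about 17 N in all on track and stop, but I could not measure that total directly.
- I backed off, pushed the gate pin round to its end stop (felt at about 4 N), and withdrew the arm clear of everything.

**Last checks**
- **Carrier:** the scene camera puts it at x = 102.6, y = 89.6 mm. The top camera puts it at x = 102.3, y = 91.4 mm. They differ by 1.8 mm in y, within the 2 mm calibration, and both are inside the limits. In the pictures it sits straight and down in the channel. I did not measure its angle or height at the end.
- **Gate:** measured at 1.56 rad, with the pin 72.3 mm from the pivot against the 72 mm given.
- **Jar, cup and syringe:** they look unmoved in the before and after pictures, judged by eye only.

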